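# Release the ratchet and lower the stage magnifier over the slide

## Robot

A 7-joint arm with a two-finger parallel gripper is mounted at the origin on the work surface. World frame = base frame: x ahead of the robot, y to its left, z up, the work surface at z = 0. Lengths are in m, angles in rad, forces in N, time in s.
With the tool pointing down it reaches from about 0.4 to 0.85 m from the base axis. Payload 10.4 kg.
Tool frame: the origin (TCP) lies at the very end of the fingers, on their centre line; the grasp point (between the pads) lies 19 mm behind it; z points along the fingers, y is the line along which they close (so a half turn about z gives the same grasp; the last joint's range is limited). The gripper opens to 87 mm and grips with 3 to 60 N. Pads are 19 mm wide; open, the fingers measure 117 mm over their backs; the gripper's body (75 mm by 190 mm) begins 51 mm behind the grasp point.
Start: joints at [-1.251, 0.332, -0.065, 1.46, 0.022, 1.35, -0.088], TCP at [0.21, 0.589, 0.223] pointing down, gripper open.
Joint ranges: [-2.6, 2.6], [-0.5, 2.12], [-1.47, 1.34], [0.16, 2.42], [-1.27, 4.41], [0.06, 2.06], [-2.6, 2.6]. Speed limits (rad/s): [2.22, 2.22, 2.79, 2.79, 3.14, 3.14, 3.14].

## Interface

Orientations are given as a unit quaternion [x, y, z, w].
In Python, from bench import r gives the robot as it stands.
- The arm moves only by the shell command python3 -m crank 'ROWS' [FORCE]. ROWS is JSON, a list that holds one entry, the list of rows, each a list of 5 numbers: the shift along the tool's x, y, z in mm, then the turn about the tool's z in degrees, then the opening, from -1 (shut) to 1 (fully open). A call has 1 to 20 rows; each row is the pose to reach, as a shift and turn from the pose commanded when the call began, along the tool's axes at that moment; what a row does not reach only later rows make up. A row lasts 1/10 s, in which the tool goes at most 50 mm and 8.59 degrees, less where a joint would pass 70% of its speed; a pose out of reach is approached as far as the arm can. A call with a gripper value outside its range is refused whole. The fingers move at their own pace and stop on an object; FORCE is the grip in N (left out, the last holds). Time passes only in rows, so rows that repeat a pose let the fingers close. It gives the time, the measured TCP pose, the force, the opening and the grip force at its end, in the units of the state.
- r.read_state(): the state, without advancing time (a new reading comes with each control period).
- r.camera(name): name is "scene" or "top"; returns a dict with "image" (400x640x3 uint8, red, green, blue), "vfov" (degrees; the focal length in pixels is half the picture's height over the tangent of half this angle, whatever the lens; pixels are square), "cx", "cy" (the principal point, pixels), "eye" and "attitude" of the camera in the world. Camera axes: x right, y down, z forward; pixel columns grow to the right and rows downward; lengths in m; the calibration is good to about 2 mm. A picture is of the moment at which its call begins. There is no depth.
- r.close_job(): hands the job in; it is judged then, once.
The state is a dict: "time": time; "joint_positions": joint angles; "joint_vel": joint speeds; "joint_torque": joint torques, N m; "ee_pos": TCP position; "eef_rot": TCP orientation; "ft_force": force on the tool from outside, world axes, zero at the start; "torque": the same for the moment, N m; "width": finger opening in m; "grip_force": force on a finger pad.
Only numpy, scipy, OpenCV 4.12 (cv2) and the standard library are available. Lean on these libraries where they do the work, as an engineer would, in place of code of your own. Each camera call takes 0.05 s, during which the arm holds its last target. There are 200 camera calls.

## Task

The stage magnifier's arm is parked up on its ratchet. With the fingertips press the pawl's thumb tab down until the pawl flips out of the teeth and stays out, then push the arm down by its bar, steadily and without slamming it, until it lies level on its stop with the lens over the slide. Keep your fingers off the glass, leave the pawl out, and disturb nothing else on the table.

Things in the scene. Friction and masses are not known exactly. Their poses are not given: they have to be found in the camera images.
- magnifier: stage magnifier fixed on the table: white foot 400 x 160 x 18 mm, at one end a column and steel knuckle (38 mm wide, top 172 mm above the table), at the other a black stage with a glass slide. Origin on the table under the arm's hinge; x points along the foot from hinge to stage (as the lowered arm does), y along the hinge axis, z up. The foot spans x = -110 to 290 mm
- hinge (a point): the arm's hinge axis, mid-width, 130 mm above the table; axes as the magnifier's
- loupe_arm (a joint): magnifier arm, rad: 0 = lowered, level, on its stop; grows as it rises about the hinge (0.55 to 0.85 at the start). The hinge is stiff: the arm stays where it is left and takes about 4 to 8 N, 100 mm from the hinge, to push down once the pawl is out. With the pawl in, it goes down at most one tooth (0.26 rad) and is then blocked
- bar_mid (a point): where to push: on the top face of the arm's flat bar, mid-width, 100 mm from the hinge. x points outward along the bar, z normal to its top. Bar 22 mm wide, 10 mm thick, its middle line through the hinge axis, free from 35 to 130 mm out; then a clamp block and the round white head, 110 mm across, 22 mm thick, centred 210 mm out
- lens (a point): centre of the glass lens in the head, 84 mm across, 210 mm from the hinge; z is its optical axis, normal to the bar's top face. Not to be touched
- pawl (a joint): angle of the ratchet pawl in rad: near 0 to 0.15 = in the teeth, 0.42 = fully out. An over-centre spring throws it back into the teeth below 0.21 and out to 0.42, where it stays, beyond that
- pawl_tab (a point): middle of the top of the pawl's steel thumb tab, 34 mm along x, 28 mm wide, behind the knuckle away from the arm; 92 mm behind the hinge, 179 mm above the table with the pawl in. x points to the hinge, z normal to the tab. Pressed straight down it gives way at about 4 N, sinks 20 mm in all, turning about a pin 46 mm nearer the hinge and 18 mm lower; the second half it goes by itself
- dropper: amber dropper bottle, 36 mm across, 90 mm tall, standing close beside the magnifier's foot; origin under its centre
- objective: spare microscope objective, dark metal, 30 mm across, 52 mm tall, standing on the magnifier's foot beside the arm; origin under its centre
- dish: clear petri dish, 60 mm across, 14 mm tall, close beside the magnifier's foot; origin under its centre
- jar: specimen jar with white lid, 52 mm across, 75 mm tall; origin under its centre
- slide_box: flat wooden slide box, 85 x 175 x 34 mm, long side along its y; origin under its centre
- tweezers: steel tweezers lying on the table, 125 mm long along their x, 9 mm tall; origin on the table under their middle
- beaker: clear beaker, 60 mm across, 70 mm tall; origin under its centre

How it is judged:
On the way, in this order (a step that is already met when the one before it is completed fails the run):
1. the pawl is pressed out of the teeth and stays out while the arm is still up (value of joint pawl above 0.3 rad and value of joint loupe_arm above 0.25 rad), for 0.2 s.
2. the arm is pushed down level on its stop with the pawl still out (value of joint pawl above 0.3 rad and value of joint loupe_arm below 0.05 rad), for 0.2 s.
At the end, for the whole second after the job is handed in: the pawl is out of the teeth (joint above 0.3 rad), the arm lies down on its stop (joint below 0.05 rad) and is at rest (below 0.05 rad/s) (all of step 2 and velocity of joint loupe_arm between -0.05 and 0.05 rad/s); the robot touches nothing.
It fails at once if a bystander is moved more than 30 mm, lifted or knocked over (distance of any of dropper, objective, dish, jar, slide_box, tweezers, beaker from where it was at the start of the episode above 0.03 m or angle between any of dropper, objective, dish, jar, slide_box, tweezers, beaker's own z axis and vertical above 0.5 rad).
It fails at once if the fingers press on the glass of the magnifier (more than 1 N) (contact force between the fingers and loupe_arm_c0 above 1 N).
It fails at once if the arm is forced down over the teeth while the pawl is still in them (value of joint pawl below 0.13 rad and value of joint loupe_arm below 0.22 rad).
It fails at once if the arm is lifted instead of lowered (above 1.0 rad) (value of joint loupe_arm above 1 rad).
It fails at once if the arm is slammed down (faster than 2.5 rad/s) (velocity of joint loupe_arm below -2.5 rad/s).
It also fails if it takes over 42 s, if anything falls off the work surface, if the arm or the gripper's body presses on something with over 40 N, if the wrist force passes 120 N, or if a joint passes its speed limit or range.

## Working session

There is one attempt and no reset: what is moved stays moved. The work goes in short steps, Python scripts to look and compute and a shell command to move; the robot and the scene stay as the last step left them, time stands still between calls to the robot, and variables do not carry over. Pictures are saved under pics/ and viewed, at most 10 in all, crops included, and the job is handed in when it is done.

```bash
mkdir -p pics
python3 - <<'E'
from bench import r
import cv2
for n in("scene","top"):
    c=r.camera(n); cv2.imwrite(f"pics/{n}0.png",c["image"][:,:,::-1]); print(n,{k:c[k] for k in c if k!="image"})
print(r.read_state())
E
```

```text
scene {'vfov': 51.60916235497368, 'cx': 324.7500603184917, 'cy': 193.73984981308638, 'eye': array([1.10638118, 0.54933103, 0.93207509]), 'attitude': array([ 0.37882503,  0.84341459, -0.34947936, -0.15168257])}
top {'vfov': 48.88912714489949, 'cx': 311.6764043214112, 'cy': 195.699026226787, 'eye': array([0.29614334, 0.00811537, 1.3988621 ]), 'attitude': array([ 0.7130488 , -0.6944484 ,  0.06993749, -0.06641969])}
{'time': 0.1, 'joint_positions': array([-1.25062739,  0.33282729, -0.0646734 ,  1.46082335,  0.02161864,
        1.34990522, -0.08849332]), 'joint_vel': array([-0.00070722, -0.00073351, -0.00228841, -0.00169748,  0.00113411,
        0.0014612 ,  0.00037493]), 'joint_torque': array([ 1.16202667e-03, -6.24544144e+01,  2.42646493e-02, -3.90717924e+01,
       -6.15324592e-02,  3.67137906e-02,  1.41842011e-05]), 'ee_pos': array([0.20997186, 0.5883198 , 0.22183804]), 'eef_rot': array([ 1.70544627e-01,  9.85349749e-01, -6.30176253e-04, -6.71256680e-05]), 'ft_force': array([ 0.89485822, -0.45724329, -0.12158097]), 'torque': array([-0.03462037,  0.02851757,  0.00670891]), 'grip_force': 0.0, 'width': 0.08702514703426444}
```

View pics/scene0.png

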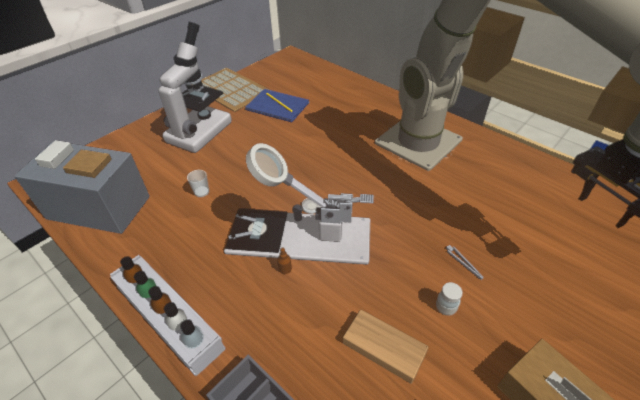

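View pics/top0.png

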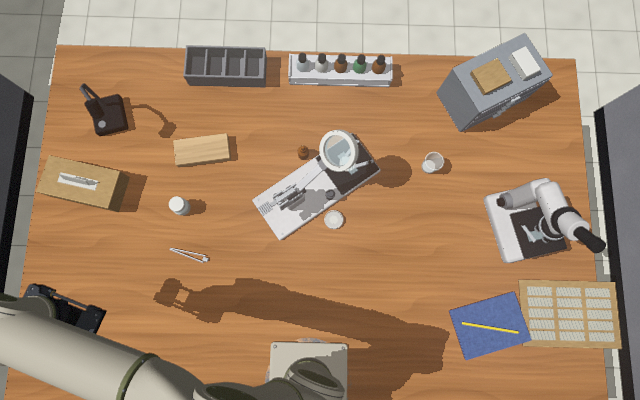

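The top view shows the foot from about (253,200) to (380,170), with the tab at about (270,203), the head at (340,150) and the dropper at (303,152). I'll enlarge both views.

Run:
```python
import cv2
a=cv2.imread("pics/top0.png")[120:250,240:400]; cv2.imwrite("pics/t1.png",cv2.resize(a,None,fx=4.5,fy=4.5,interpolation=cv2.INTER_CUBIC))
a=cv2.imread("pics/scene0.png")[135:275,220:385]; cv2.imwrite("pics/s1.png",cv2.resize(a,None,fx=4,fy=4,interpolation=cv2.INTER_CUBIC))
```

```text
(no output)
```

View pics/t1.png

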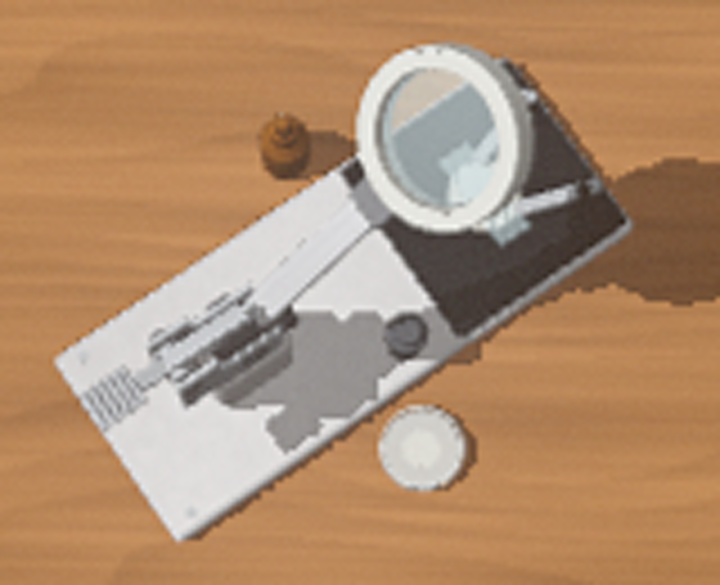

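View pics/s1.png

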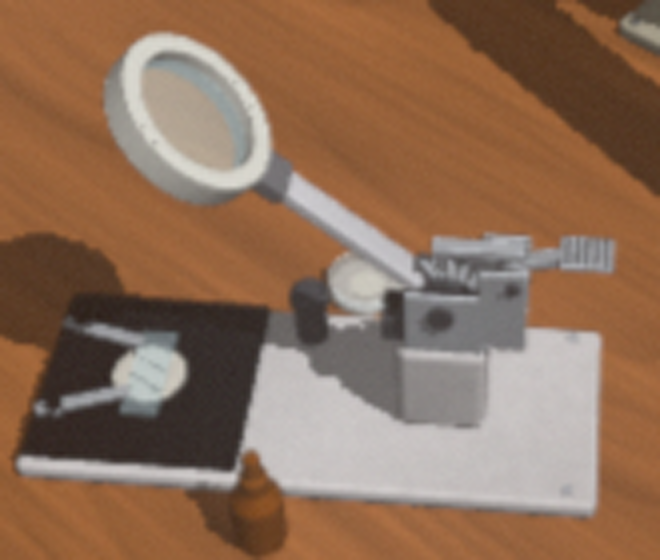

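The crops give the foot corners, the tab (top crop (113,398), scene crop (587,253)) and the lens head (top crop (440,137), scene crop (190,115)). I'll fit the magnifier's pose and arm angle from these.

```bash
cat > h.py <<'E'
import numpy as np
from scipy.spatial.transform import Rotation as R
CAM={"scene":(51.60916235497368,324.75,193.74,[1.10638118,.54933103,.93207509],[.37882503,.84341459,-.34947936,-.15168257]),
"top":(48.88912714489949,311.676,195.699,[.29614334,.00811537,1.3988621],[.7130488,-.6944484,.06993749,-.06641969])}
def proj(n,p):
    v,cx,cy,e,q=CAM[n]; f=200/np.tan(np.radians(v/2))
    c=R.from_quat(q).inv().apply(np.atleast_2d(p)-e); return np.c_[cx+f*c[:,0]/c[:,2],cy+f*c[:,1]/c[:,2]]
def world(s,pm): # s=x,y,yaw
    return R.from_euler('z',s[2]).apply(np.atleast_2d(pm))+[s[0],s[1],0]
def arm(th,d,n): # d out along bar, n normal offset
    return [d*np.cos(th)-n*np.sin(th),0,.13+d*np.sin(th)+n*np.cos(th)]
E
cat > fit.py <<'E'
from h import *
from scipy.optimize import least_squares
t=lambda u,v:[(u+.5)/4.5+239.5,(v+.5)/4.5+119.5]
s=lambda u,v:[(u+.5)/4+219.5,(v+.5)/4+134.5]
O=[("top",t(57,360),(-.11,.08,.018)),("top",t(180,533),(-.11,-.08,.018)),("top",t(632,222),(.29,-.08,.018)),
("top",t(113,398),(-.092,0,.179)),("scene",s(588,253),(-.092,0,.179)),
("scene",s(592,502),(-.11,.08,.018)),("scene",s(600,333),(-.11,-.08,.018)),("scene",s(20,459),(.29,.08,.018)),
("top",t(440,137),("h",.21,.011)),("scene",s(196,113),("h",.21,.011))]
def res(p):
    return np.concatenate([proj(n,world(p,arm(p[3],*m[1:]) if m[0]=="h" else m))[0]-u for n,u,m in O])
o=least_squares(res,[.45,0,-1,.7]); print(o.x,np.degrees(o.x[2])); print(res(o.x).reshape(-1,2).round(1))
p=o.x
print("tab",world(p,(-.092,0,.179)),"bar",world(p,arm(p[3],.1,.005)),"hinge",world(p,(0,0,.13)))
E
python3 fit.py
```

```text
[ 0.55022643  0.06098133 -0.93670719  0.72969447] -53.66936838264319
[[-1.  -0.4]
 [-0.2  2.4]
 [ 1.7  0.9]
 [ 0.3  0.1]
 [-0.3  0.1]
 [ 0.9  1.7]
 [ 0.1 -0.8]
 [-2.3  1.6]
 [-0.2  0.7]
 [-0.2  0.2]]
tab [[0.49572158 0.1350976  0.179     ]] bar [[0.59241116 0.00361807 0.20039108]] hinge [[0.55022643 0.06098133 0.13      ]]
```

```bash
python3 -m crank '[[[-30,-23,-15,4,-1],[-70,-55,-20,10,-1],[-110,-86,-20,16,-1],[-150,-118,-20,22,-1],[-190,-149,-20,28,-1],[-230,-181,-20,34,-1],[-270,-212,-20,34,-1],[-310,-243,-20,34,-1],[-350,-275,-20,34,-1],[-385,-302,-20,34,-1],[-410,-322,-20,34,-1],[-421,-331,-20,34,-1],[-421,-331,-20,34,-1],[-421,-331,-20,34,-1],[-421,-331,-20,34,-1],[-421,-331,-20,34,-1]]]' 10
python3 - <<'E'
from bench import r
import cv2
from h import *
s=r.read_state(); print(s["ee_pos"],R.from_quat(s["eef_rot"]).as_matrix().round(3),s["joint_positions"],s["ft_force"])
c=r.camera("scene")["image"]; cv2.imwrite("pics/s2.png",cv2.resize(c[80:275,210:420,::-1],None,fx=3,fy=3,interpolation=cv2.INTER_CUBIC))
E
```

```text
time: 1.7
ee_pos: [0.4948, 0.1367, 0.2425]
eef_rot: [0.45, 0.893, 0.0, -0.0]
ft_force: [0.2, -1.0, 0.8]
width: 0.0007
grip_force: 0.0
[0.49477811 0.13667378 0.2424986 ] [[-0.595  0.804 -0.   ]
 [ 0.804  0.595  0.   ]
 [ 0.     0.    -1.   ]] [-0.7294638   0.06460227  0.39121008  1.74186712 -0.02559304  1.3401477
  0.3036094 ] [ 0.1912298  -0.98699693  0.766603  ]
```

View pics/s2.png

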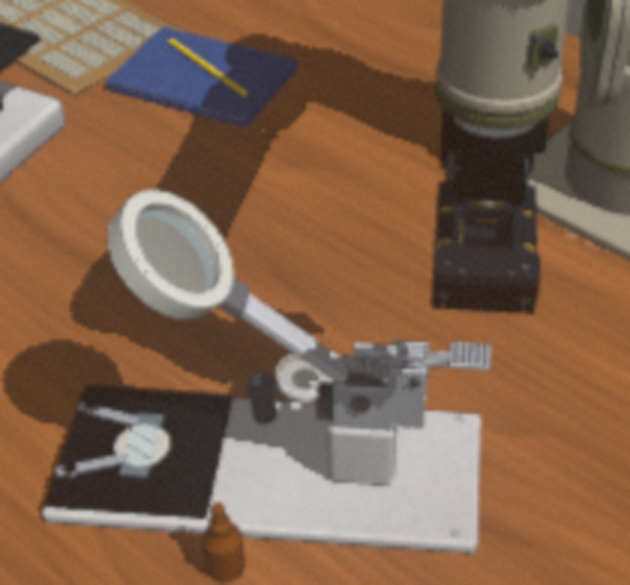

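The picture shows the closed gripper above and behind the tab: gripper bottom at crop (485,305), tab at (471,355). I'll check this against the projected TCP.

Run:
```python
from h import *
for p in([.4948,.1367,.2425],[.4957,.1351,.179],[.4948,.1367,.2925]):
    print((proj("scene",p)-[210,80])*3)
```

```text
[[476.09022431 299.66072974]]
[[468.93950529 354.05260444]]
[[480.35083558 252.9933411 ]]
```

```bash
python3 -m crank '[[[0,0,20,0,-1],[0,0,40,0,-1],[0,0,54,0,-1],[0,0,58,0,-1],[0,0,62,0,-1],[0,0,66,0,-1],[0,0,69,0,-1],[0,0,69,0,-1]]]'; python3 -m crank '[[[0,0,3,0,-1],[0,0,6,0,-1],[0,0,9,0,-1],[0,0,11,0,-1],[0,0,11,0,-1],[0,0,11,0,-1]]]'
```

```text
time: 2.55
ee_pos: [0.4955, 0.1358, 0.1737]
eef_rot: [0.451, 0.893, 0.0, 0.0]
ft_force: [-0.2, 1.2, 1.3]
width: 0.0001
grip_force: 0.6
time: 3.15
ee_pos: [0.4958, 0.135, 0.1637]
eef_rot: [0.451, 0.892, 0.0, 0.0]
ft_force: [-4.5, -2.5, 13.0]
width: 0.0009
grip_force: 6.4
```

```bash
python3 -m crank '[[[0,0,2,0,-1],[0,0,4,0,-1],[0,0,4,0,-1],[0,0,4,0,-1]]]'; python3 -m crank '[[[0,0,-15,0,-1],[0,0,-40,0,-1],[0,0,-75,0,-1],[0,0,-85,0,-1],[0,0,-85,0,-1]]]'
python3 - <<'E'
from bench import r
import cv2
c=r.camera("scene")["image"]; cv2.imwrite("pics/s3.png",cv2.resize(c[145:265,270:390,::-1],None,fx=5,fy=5,interpolation=cv2.INTER_CUBIC))
E
```

```text
time: 3.55
ee_pos: [0.4962, 0.1352, 0.1623]
eef_rot: [0.452, 0.892, 0.001, 0.001]
ft_force: [-14.8, -5.0, 38.1]
width: 0.0004
grip_force: 18.4
time: 4.05
ee_pos: [0.4961, 0.1355, 0.2447]
eef_rot: [0.451, 0.892, 0.001, 0.001]
ft_force: [-0.1, -0.2, -0.0]
width: 0.0006
grip_force: 0.0
```

View pics/s3.png

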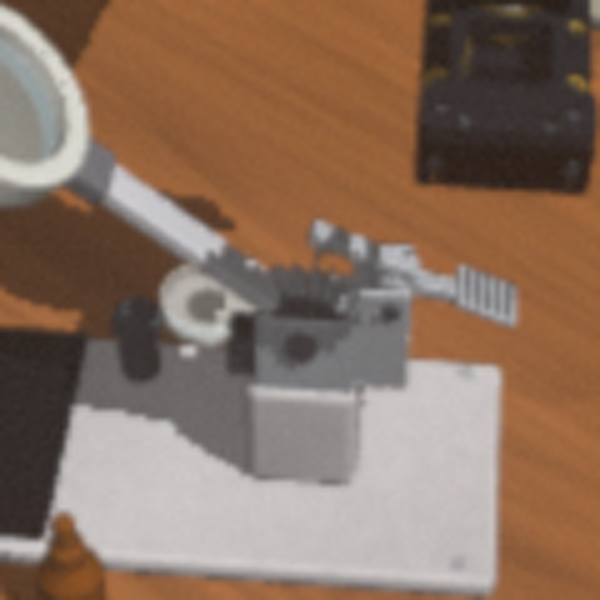

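The pawl is out: the tab is tilted down at (488,295) and the nose is raised clear of the teeth at (325,235). Next I move above the bar.

```bash
python3 -m crank '[[[-25,0,-10,0,-1],[-60,0,-10,0,-1],[-95,0,-10,0,-1],[-130,0,-10,0,-1],[-155,0,-10,0,-1],[-164,0,-5,0,-1],[-164,0,0,0,-1],[-164,0,0,0,-1]]]'; python3 -m crank '[[[0,0,15,0,-1],[0,0,25,0,-1],[0,0,30,0,-1],[0,0,35,0,-1],[0,0,40,0,-1],[0,0,45,0,-1],[0,0,50,0,-1],[0,0,50,0,-1]]]'
python3 - <<'E'
from bench import r
import cv2
c=r.camera("scene")["image"]; cv2.imwrite("pics/s4.png",cv2.resize(c[115:265,230:390,::-1],None,fx=4,fy=4,interpolation=cv2.INTER_CUBIC))
E
```

```text
time: 4.9
ee_pos: [0.5914, 0.0046, 0.2416]
eef_rot: [0.451, 0.893, -0.001, -0.001]
ft_force: [-0.3, 0.5, 0.8]
width: 0.0007
grip_force: 0.0
time: 5.7
ee_pos: [0.5928, 0.0037, 0.1936]
eef_rot: [0.451, 0.893, 0.0, 0.0]
ft_force: [0.4, 0.8, 2.1]
width: 0.0007
grip_force: 0.7
```

View pics/s4.png

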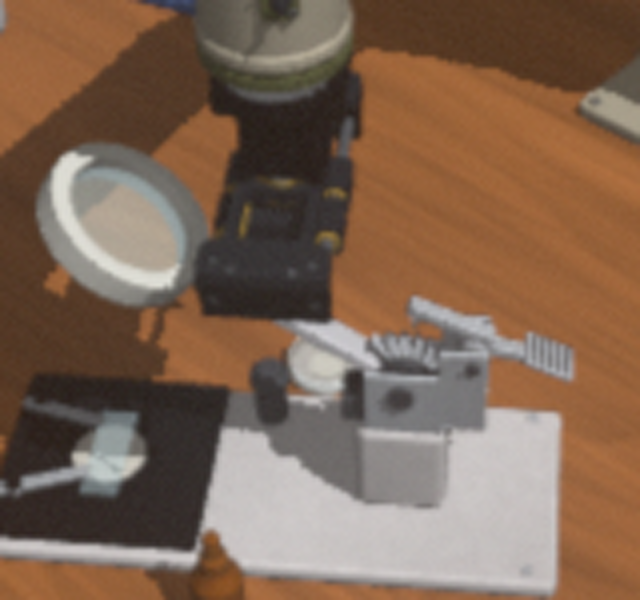

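The arm is following the fingers: the head is at (115,225), beside the gripper body and clear of it. The pawl is still out. Continue down.

```bash
python3 -m crank '[[[0,0,5,0,-1],[0,0,10,0,-1],[0,0,15,0,-1],[0,0,20,0,-1],[0,0,25,0,-1],[0,0,30,0,-1],[0,0,34,0,-1],[0,0,38,0,-1],[0,0,42,0,-1],[0,0,46,0,-1],[0,0,50,0,-1],[0,0,53,0,-1],[0,0,56,0,-1],[0,0,58,0,-1],[0,0,60,0,-1],[0,0,60,0,-1]]]'
```

```text
time: 7.35
ee_pos: [0.5942, 0.0019, 0.1354]
eef_rot: [0.452, 0.892, 0.001, 0.002]
ft_force: [0.7, -3.4, 11.3]
width: 0.0008
grip_force: 5.8
```

Press slightly more to seat the arm, then retreat upward and look.

```bash
python3 -m crank '[[[0,0,2,0,-1],[0,0,3,0,-1],[0,0,3,0,-1],[0,0,3,0,-1],[0,0,3,0,-1]]]'; python3 -m crank '[[[0,0,-10,0,-1],[0,0,-40,0,-1],[0,0,-80,0,-1],[0,0,-120,0,-1],[0,0,-150,0,-1],[0,0,-150,0,-1],[0,0,-150,0,-1]]]'
python3 - <<'E'
from bench import r
import cv2
c=r.camera("scene")["image"]; cv2.imwrite("pics/s5.png",cv2.resize(c[115:265,210:390,::-1],None,fx=4,fy=4,interpolation=cv2.INTER_CUBIC))
from h import *
p=[.55022643,.06098,-.9367]
for th in(0,.05,.1): print(th,(proj("scene",world(p,arm(th,.21,.011)))-[210,115])*4)
E
```

```text
time: 7.85
ee_pos: [0.5943, 0.0019, 0.1351]
eef_rot: [0.452, 0.892, 0.001, 0.002]
ft_force: [-11.6, -3.5, 35.0]
width: 0.0009
grip_force: 18.0
time: 8.55
ee_pos: [0.5926, 0.0033, 0.2806]
eef_rot: [0.451, 0.892, 0.0, 0.0]
ft_force: [-0.5, 0.1, -1.1]
width: 0.0008
grip_force: 0.0
0 [[165.4352824  343.51476886]]
0.05 [[164.50146227 332.58716927]]
0.1 [[164.35017864 321.61542059]]
```

View pics/s5.png

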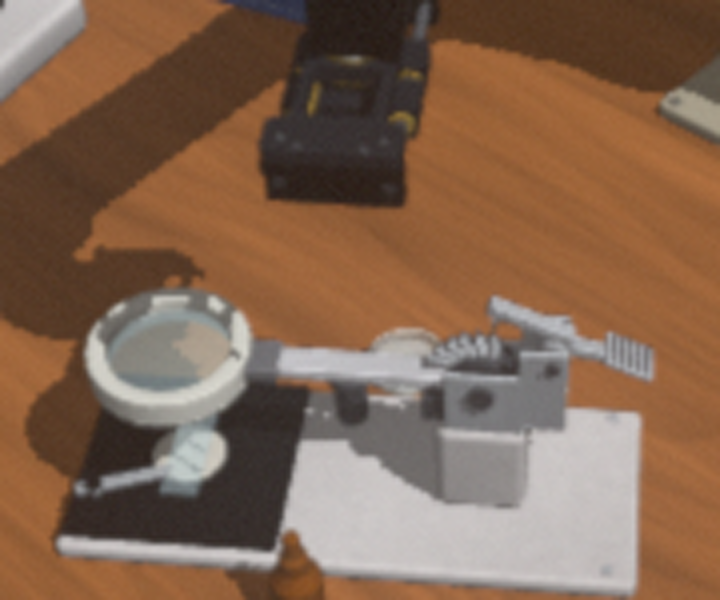

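The arm is level on its stop: the head centre is near (168,345), against (165,343) predicted for 0 rad. The pawl is out and the gripper is clear.

```bash
python3 -c "
from bench import r
print(r.close_job())"
```

```text
the job is handed in; nothing more can be done
None
```

The job is handed in: the pawl is flipped out and stayed out, the arm lies level on its stop, the gripper is clear of everything, and nothing else looked disturbed in the last picture; the hand-in returned no verdict.

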